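Lock the forming roller on the bending jig with its R-clip

TASK

Fit the grooved forming roller on the spindle of the ring-bending jig, right down on its shoulder, and lock it there with the R-clip: push the clip's straight leg through the spindle's cross-hole above the roller until its bent leg has ridden over the spindle and snapped home round it. The spindle may have turned in its bearing, so feel for the hole with the tip of the leg and never force the clip against the spindle (25 N at the most). Leave everything else on the bench where it lies.

Things in the scene. Friction and masses are not known exactly. Their poses are not given: they have to be found in the camera images.
- jig: Ring-bending jig, fixed to the bench. Origin on the spindle's axis at bench height; x points from the spindle to the backstop, z up. Grey base plate x -46 to 78, y -42 to 42, 12 high; backstop with its screw at x 37 to 92, up to 42 high. Upright steel spindle, 20 diameter, top 71 above the bench, the last 4 mm chamfered. It turns stiffly in its boss (0.07 N m; 7 N at its surface).
- shoulder (a point): Centre of the top of the jig's steel boss (36 across, 28 above the bench, axes as the jig's): the shoulder that the roller sits on, with the spindle rising from it.
- hole (a point): Point on the spindle's axis, 56 above the bench, where the level cross-hole (6.6 diameter, right through) meets it; axes are the JIG's. How the hole is turned is NOT measured: its mouth lies within 1 rad either side of the jig's -x direction. The leg's tip drops in within about 1.3 mm of the mouth's middle (0.13 rad), elsewhere it meets steel 10 mm from the axis. Inside, the leg turns the spindle.
- roller_center (a point): Centre (half-way up, on the axis) of the loose forming roller: steel ring 52 in diameter, 22 high, with a groove round its rim and a bore of 22 right through; stands flat on the bench, same either way up, 0.28 kg. Seated, this point is 39 above the bench. Grip it across the rim; on the jig keep the fingers to the left and right (along the jig's y), clear of the backstop.
- clip_loop (a point): Middle of the loop end of the loose R-clip, half-way up: the place to grip it, along its y (23 wide, sides straight for x -6 to 9). 5 mm round wire, 32 g, lies flat on the bench, z up. x points along the straight leg, which runs at y = -9 to its bevelled tip at x = 66. Loop's back at x = -17.5. Bent leg on the +y side: nose at (52, -2), flared end at (64, 6).
- clip_seat (a point): Point on the clip's straight leg, at (40, -9) mm in the axes of clip_loop, that lies on the spindle's axis when the clip is home. Some 25 mm before home the bent leg meets the spindle; it takes a push of about 5 N while its nose climbs, is widest 14 to 10 mm before home (its two legs then pinch the spindle with 5 to 8 N each), then draws itself in. Pushed beyond home it resists again.
- clip_spring (a joint): How far the clip's bent leg is sprung outwards, rad: 0 at rest, about 0.1 as its nose passes the widest part of the spindle, near 0 again when snapped home. Spring of 2.2 N m per rad about a point 9 mm ahead of and 9 mm beside the loop's middle.
- bowl: steel bowl of stones, 96 mm across, 32 high: a bystander, loose, to be left where it is. Origin under its middle.
- weight_big: brass weight with a knob, 32 mm across, 30 high: a bystander, loose, to be left where it is. Origin under its middle.
- weight_small: brass weight with a knob, 25 mm across, 23 high: a bystander, loose, to be left where it is. Origin under its middle.
- matchbox: matchbox, 36 x 52 x 15: a bystander, loose, to be left where it is. Origin under its middle.
- burnisher: burnisher with a dark handle, 126 mm long, 14 thick: a bystander, loose, to be left where it is. Origin under its middle.
- block: steel bench block, 52 x 52 x 48: a bystander, loose, to be left where it is. Origin under its middle.
- hammer: small hammer, 230 mm long, 27 high: a bystander, loose, to be left where it is. Origin under its middle.
Mind the look-alikes: they are no part of the job. Of the things shaped like the part that bears clip_loop, the bare steel one is meant.

How it is judged:
By the outcome, as a careful person would: the job done as asked, in the order asked, and still so for the second after the job is handed in, with the robot touching nothing.
It also fails if it takes over 72 s, if anything falls off the work surface, if the arm or the gripper's body presses on something with over 40 N, if the wrist force passes 120 N, or if a joint passes its speed limit or range.

ROBOT

A 6-joint arm with a two-finger parallel gripper is mounted at the origin on a cart in front of the work surface, level with it; the furniture and walls round the work are solid. World frame = base frame: x ahead of the robot, y to its left, z up, the work surface at z = 0. Lengths are in mm, angles in degrees, forces in N, time in s.
With the tool pointing down it reaches from about 275 to 775 mm from the base axis. Payload 14.6 kg.
Tool frame: the origin (TCP) lies at the very end of the fingers, on their centre line; the grasp point (between the pads) lies 19 mm behind it (env.hold_point_z is the distance from the TCP to the grasp point, in mm); z points along the fingers, y is the direction in which the jaws open and shut (so a half turn about z gives the same grasp; the last joint's range is limited). The gripper opens to 85 mm and grips with 20 to 120 N. Pads are 22 mm wide; open, the fingers measure 114 mm over their backs; the gripper's body (76 mm by 85 mm) begins 54 mm behind the grasp point. The pads swing forward as they close: fully open they stand 13 mm farther back than shut.
Start: joints at [-82.122, 15.075, -2.767, 72.158, 0, 81.102], TCP at [151.527, -502.661, 231.278] pointing down, gripper open.
Joint ranges: [-151.79, 151.79], [-50.71, 97.33], [-67.44, 78.34], [-121.81, 120.89], [-77.56, 73.72], [-180, 180]. Speed limits (degrees/s): [108.29, 108.29, 147.25, 159.86, 180, 180].

INTERFACE

Orientations are given as [roll, pitch, yaw] about the fixed x, y, z axes, in that order (R = Rz(yaw) Ry(pitch) Rx(roll)).
In Python, from station import env gives the robot as it stands. The module is installed in compiled form; this text tells all that it offers.
- The arm moves only by the tool play_rows, never from a script. Its argument "deltas" is a list of rows, each a list of 5 numbers: the shift along the tool's x, y, z in units of 40 mm (1.0 is 40 mm), then the turn about the tool's z in units of 8 degrees (1.0 is 8 degrees), then the finger opening in mm, from 0 to 85.4. In form: [[tx, ty, tz, yaw, claw], ...]. A call has 1 to 8 rows; each row shifts and turns the commanded pose from where the row before left it, along the tool's axes as they then stand; what a row does not reach is not made up. A row lasts 1/8 s, in which the tool goes at most 62.5 mm and 10.7 degrees, less where a joint would pass 70% of its speed; a pose out of reach is approached as far as the arm can. A call is refused whole if a number of a shift passes 1 or a number of a turn 1, either way. A call with a gripper value outside its range is refused whole. The fingers move at their own pace and stop on an object; the grip force is fixed at half the most. Time passes only in rows, so rows that do not move let the fingers close. It gives the time, the measured TCP pose, the force and the opening at its end, in the units of the state.
- env.observe(): the state, without advancing time (a new reading comes with each control period).
- env.read_camera(name): name is "side" or "top" or "wrist"; returns the picture (400x640x3 uint8, red, green, blue); there is no depth.
- env.camera_model(name): a dict with "fx", "fy", "cx", "cy" (pixels), "position" and "orientation" of the camera in the world. Camera axes: x right, y up, looking along -z (the intrinsics and any distortion apply to the point x, -y, -z); pixel columns grow to the right and rows downward; lengths in mm; the calibration is good to about 2 mm. A picture is of the moment at which its call begins: read the wrist's pose just before it. camera_model takes no time and is no camera call; for the wrist camera it gives the pose at the moment of the call.
- env.sign_off(): hands the job in, once; it reports no verdict.
Trained networks look in the newest picture that a camera, given by its name, has taken for a name from the list of things; names that differ only in an ending like _2 or _b are one class to them, and where a whole thing is asked for, a point or a joint stands for the part that bears it (a point fixed in the world has none). Each returns a list of dicts, best first, with "confidence" (0 to 1); they miss things now and then, are a little off and sometimes report something else, mostly with a low value. They report only what shows in the picture. A call takes as long as a camera call. They do not tell look-alikes from the thing itself.
- env.outline_of(camera, thing): "pixels" (400x640 bool, what is visible of it) and "rect" ([left, top, right, bottom] in pixels, round what is visible of it).
- env.tip_of(camera, thing): "at" ([column, row] in pixels: a listed point, or the origin of a listed thing).
The state is a dict: "time": time; "joints": joint angles; "dq": joint speeds; "joint_efforts": joint torques, N m; "position": TCP position; "eef_rot": TCP orientation; "force": force on the tool from outside, world axes, zero at the start; "moment": the same for the moment, N m; "finger_gap": finger opening in mm.
Only numpy, scipy, OpenCV 4.12 (cv2) and the standard library are available. Lean on these libraries where they do the work, as an engineer would, in place of code of your own. Each camera call takes 0.05 s, during which the arm holds its last target.

## Working session

There is one attempt and no reset: what is moved stays moved. The work goes in short steps, Python scripts to look and compute and a tool call to move; the robot and the scene stay as the last step left them, time stands still between calls to the robot, and variables do not carry over. Pictures are saved under pics/ and viewed, and the job is handed in when it is done.

Besides the shell and the picture viewer there is one more tool, called after "Request:" by a JSON object that holds its "api" and its "payload", one argument or row to a line. play_rows: Moves the arm, as the interface text tells. Its arguments: {"type":"object","properties":{"deltas":{"type":"array","items":{"type":"array","items":{"type":"number"}}}},"required":["deltas"]}

```bash
ls; mkdir -p pics; python3 - <<'E'
from station import env
import cv2
s=env.observe();print(s)
for n in ["side","top","wrist"]:
    m=env.camera_model(n);print(n,m)
    im=env.read_camera(n);cv2.imwrite(f"pics/a_{n}.png",im[:,:,::-1])
E
```

```text
pics
{'time': 0.0, 'joints': array([-8.21223952e+01,  1.50985295e+01, -2.80343590e+00,  7.21596363e+01,
        8.45779715e-04,  8.11021604e+01]), 'dq': array([-0.00875857, -0.00047305, -0.11852941, -0.10062658, -0.07815398,
       -0.09002606]), 'joint_efforts': array([-4.08238324e-03, -6.37614441e+01,  3.84559608e+01,  1.38150519e-02,
       -2.98733212e-04,  4.37130694e-06]), 'position': array([ 151.48813432, -502.37605049,  230.82996038]), 'eef_rot': array([-1.79939270e+02, -1.03637221e-02,  1.67754385e+01]), 'force': array([ 0.87816721, -0.49155318, -0.47650039]), 'moment': array([-0.03932096,  0.0179088 , -0.02153553]), 'finger_gap': 85.2731904637328}
side {'fx': 457.42378111797825, 'fy': 457.42378111797825, 'cx': 322.1661993628858, 'cy': 197.60457821925752, 'position': array([ 308.30449239, -647.28315333,  651.51862123]), 'orientation': array([ 51.47675922,  -0.35801226, -23.23791188])}
top {'fx': 364.33525429866927, 'fy': 364.33525429866927, 'cx': 314.54751627093447, 'cy': 197.74083658889077, 'position': array([376.38484438,  41.12657302, 978.28668989]), 'orientation': array([ 12.81054062,  -0.22048103, -91.15799515])}
wrist {'fx': 322.56271354001393, 'fy': 322.56271354001393, 'cx': 320.5988914218265, 'cy': 199.18516026031054, 'position': array([ 224.44263788, -481.68136132,  373.87912692]), 'orientation': array([-1.71851605e+01,  6.93140715e-02, -7.32249401e+01])}
```

View pics/a_side.png

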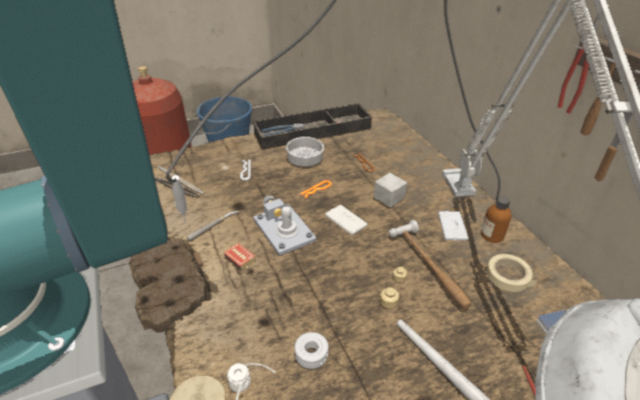

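View pics/a_top.png

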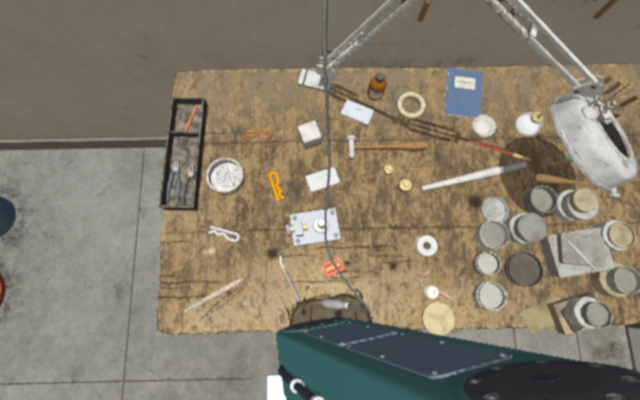

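View pics/a_wrist.png

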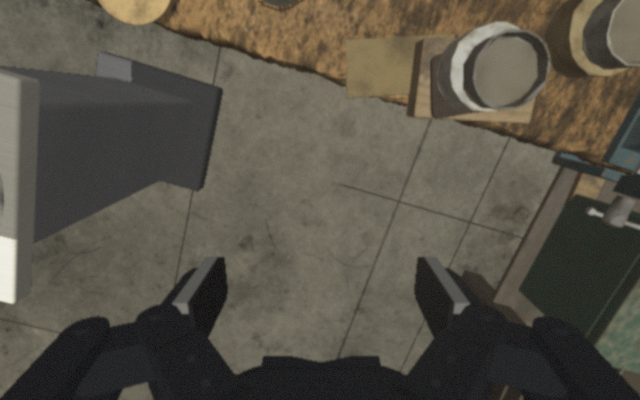

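The top view shows the jig at (315,225) with its backstop to the left (world +y), the steel roller at (427,245), and the bare steel clip at (224,234). The orange and copper clips are look-alikes. Next I'll measure their positions.

```bash
cat > h.py <<'E'
from station import env
import numpy as np, cv2
from scipy.spatial.transform import Rotation as R
def ray(m,px):
    d=np.array([(px[0]-m['cx'])/m['fx'],-(px[1]-m['cy'])/m['fy'],-1.0])
    return np.array(m['position']),R.from_euler('xyz',m['orientation'],degrees=True).as_matrix()@d
def onz(m,px,z):
    p,d=ray(m,px); return p+d*(z-p[2])/d[2]
def proj(m,P):
    q=R.from_euler('xyz',m['orientation'],degrees=True).as_matrix().T@(np.array(P)-m['position'])
    return np.array([m['cx']+m['fx']*q[0]/-q[2], m['cy']-m['fy']*q[1]/-q[2]])
def tri(obs):
    A=np.zeros((3,3));b=np.zeros(3)
    for m,px in obs:
        p,d=ray(m,px);d=d/np.linalg.norm(d);M=np.eye(3)-np.outer(d,d);A+=M;b+=M@p
    return np.linalg.solve(A,b)
def shot(n,name):
    m=env.camera_model(n);im=env.read_camera(n);cv2.imwrite(f"pics/{name}.png",im[:,:,::-1]);return m,im
def go(dst,yaw=None):
    """print rows units needed from the present pose to dst (world mm)"""
    s=env.observe();Rm=R.from_euler('xyz',s['eef_rot'],degrees=True).as_matrix()
    print('tool shift units',np.round(Rm.T@(np.array(dst)-s['position'])/40,3), 'yaw now',s['eef_rot'][2])
E
python3 - <<'E'
from h import *
Z={'shoulder':28,'hole':56,'roller_center':11,'clip_loop':2.5,'clip_seat':2.5,'jig':0,'bowl':0,'weight_big':0,'weight_small':0,'matchbox':0,'burnisher':0,'block':0,'hammer':0}
for c in ['top','side']:
    m=env.camera_model(c); env.read_camera(c)
    for t,z in Z.items():
        if c=='side' and t not in('shoulder','hole','roller_center','clip_loop','clip_seat','jig'):continue
        r=env.tip_of(c,t)
        print(c,t,[(np.round(x['at'],1).tolist(),round(x['confidence'],2),np.round(onz(m,x['at'],z)[:2],1).tolist()) for x in r[:4]])
print(env.observe()['time'])
E
```

```text
top shoulder [([322.7, 219.9], 0.87, [532.0, 12.8])]
top hole [([322.0, 220.5], 0.63, [525.9, 15.5])]
top roller_center [([426.3, 247.4], 0.61, [455.9, -259.7])]
top clip_loop [([275.1, 177.2], 0.67, [658.8, 141.4]), ([387.1, 169.0], 0.62, [676.7, -171.8]), ([265.8, 133.9], 0.54, [788.0, 168.5]), ([236.0, 235.3], 0.43, [499.0, 245.6])]
top clip_seat [([331.5, 267.6], 0.69, [408.7, -7.9]), ([277.5, 189.3], 0.59, [624.0, 134.6]), ([251.0, 130.4], 0.46, [799.5, 210.9]), ([220.2, 229.6], 0.43, [515.2, 288.5])]
top jig [([321.0, 228.2], 0.89, [514.0, 17.1])]
top bowl [([229.3, 177.3], 0.81, [661.7, 269.2]), ([321.2, 224.9], 0.19, [523.0, 16.4])]
top weight_big [([401.8, 188.7], 0.55, [619.7, -209.5])]
top weight_small [([388.0, 169.3], 0.56, [676.5, -174.8])]
top matchbox [([332.5, 265.1], 0.48, [415.3, -10.9])]
top burnisher [([287.5, 280.2], 0.68, [378.7, 108.1])]
top block [([312.8, 137.7], 0.82, [774.9, 34.3]), ([220.7, 233.1], 0.36, [506.0, 287.4])]
top hammer [([383.1, 145.4], 0.61, [747.8, -165.5])]
side shoulder [([286.7, 225.6], 0.88, [518.5, 14.9]), ([284.4, 235.8], 0.46, [504.1, -11.7])]
side hole [([283.8, 215.1], 0.62, [514.3, 16.8])]
side roller_center [([312.3, 347.2], 0.87, [463.9, -255.1]), ([398.3, 278.6], 0.75, [664.2, -183.9])]
side clip_loop [([366.3, 166.3], 0.65, [784.7, 172.8]), ([325.1, 183.3], 0.57, [661.6, 147.6]), ([243.4, 175.2], 0.42, [492.1, 254.3])]
side clip_seat [([362.5, 157.1], 0.47, [794.9, 213.5]), ([310.9, 190.5], 0.46, [620.0, 134.7]), ([249.7, 166.8], 0.4, [516.2, 282.9])]
side jig [([286.8, 232.7], 0.8, [520.6, 23.8])]
1.2
```

```bash
python3 - <<'E'
import cv2,numpy as np
t=cv2.imread('pics/a_top.png');s=cv2.imread('pics/a_side.png')
f=lambda im,x,y,w,h,k:cv2.resize(im[y:y+h,x:x+w],None,fx=k,fy=k,interpolation=cv2.INTER_CUBIC)
a=np.vstack([np.hstack([f(t,195,210,65,48,6),f(t,280,195,65,48,6)]),np.hstack([f(s,215,145,65,48,6),f(s,250,190,65,48,6)])])
cv2.imwrite('pics/b.png',a);print(a.shape)
E
```

```text
(576, 780, 3)
```

View pics/b.png

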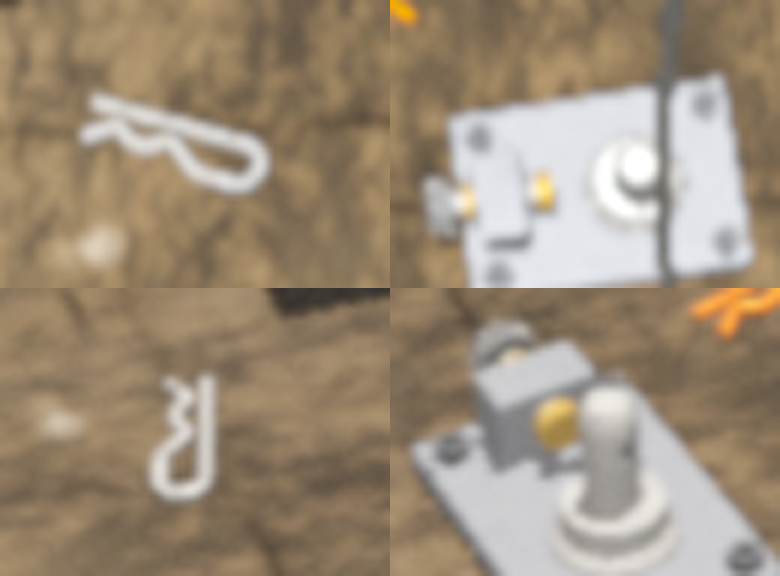

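```bash
cat >> h.py <<'E'
def plan(dst,yaw,n,claw,start=None):
    s=env.observe()
    p=np.array(s['position'] if start is None else start[0],float);w=s['eef_rot'][2] if start is None else start[1]
    dst=np.array(dst,float);dw=(yaw-w+180)%360-180
    rows=[];cp=p.copy();cw=w
    for i in range(n):
        tgt=p+(dst-p)*(i+1)/n;tw=w+dw*(i+1)/n
        c,sn=np.cos(np.radians(cw)),np.sin(np.radians(cw))
        M=np.array([[c,sn,0],[sn,-c,0],[0,0,-1]])
        u=np.round(M.T@(tgt-cp)/40,2);t=round(-(tw-cw)/8,2)
        rows.append([*u.tolist(),t,claw]);cp=cp+M@u*40;cw-=t*8
    print('time',s['time'],'pos',np.round(s['position'],1),'yaw',round(s['eef_rot'][2],2))
    for k in range(0,n,8):print(str(rows[k:k+8]).replace(' ',''))
    print('end',np.round(cp,2),round(cw,2));return cp,cw
E
python3 -c "
from h import *
plan([460,-320,230],98,13,85)
m=env.camera_model('top');k=env.camera_model('side')
p,d=ray(m,(330,220))
for z in (50,200,400,600,800): print(z,proj(k,p+d*(z-p[2])/d[2]))
"
```

```text
time 1.2 pos [ 151.6 -502.7  231.3] yaw 16.78
[[0.67,-0.17,0.0,np.float64(-0.78),85],[0.68,-0.09,0.0,np.float64(-0.78),85],[0.69,-0.01,0.01,np.float64(-0.78),85],[0.69,0.06,-0.0,np.float64(-0.78),85],[0.67,0.13,0.0,np.float64(-0.78),85],[0.66,0.2,0.0,np.float64(-0.79),85],[0.63,0.28,0.01,np.float64(-0.78),85],[0.6,0.35,-0.0,np.float64(-0.78),85]]
[[0.56,0.4,0.0,np.float64(-0.78),85],[0.51,0.47,0.0,np.float64(-0.78),85],[0.45,0.51,0.01,np.float64(-0.78),85],[0.4,0.57,-0.0,np.float64(-0.78),85],[0.33,0.6,0.0,np.float64(-0.78),85]]
end [ 459.95 -320.13  230.08] 97.98
50 [294.1297449  222.42216723]
200 [276.93959179 159.82434985]
400 [246.49947782  48.97689651]
600 [ 202.0118788  -113.02437134]
800 [ 130.83616187 -372.21022622]
```

Request:
{"api": "play_rows", "payload": {
  "deltas": [
    [0.67,-0.17,0,-0.78,85],
    [0.68,-0.09,0,-0.78,85],
    [0.69,-0.01,0.01,-0.78,85],
    [0.69,0.06,0,-0.78,85],
    [0.67,0.13,0,-0.78,85],
    [0.66,0.2,0,-0.79,85],
    [0.63,0.28,0.01,-0.78,85],
    [0.6,0.35,0,-0.78,85]
  ]
}}

```text
time: 2.2
position: [342.2, -389.9, 230.5]
eef_rot: [180.0, 0.0, 67.0]
force: [0.4, -0.6, -0.2]
finger_gap: 84.7
```

Request:
{"api": "play_rows", "payload": {
  "deltas": [
    [0.56,0.4,0.3,-0.78,85],
    [0.51,0.47,0.4,-0.78,85],
    [0.45,0.51,0.4,-0.78,85],
    [0.4,0.57,0.4,-0.78,85],
    [0.33,0.6,0.3,-0.78,85],
    [0,0,0,0,85]
  ]
}}

```text
time: 2.95
position: [460.6, -319.0, 157.6]
eef_rot: [-179.9, -0.1, 98.1]
force: [-1.2, -0.6, 0.1]
finger_gap: 84.7
```

```bash
python3 - <<'E'
from h import *
s=env.observe();print(s['position'],s['eef_rot'],s['time'])
m,im=shot('wrist','c');
for t,z in(('roller_center',11),):
    for r in env.tip_of('wrist',t): print(t,r['at'],r['confidence'],onz(m,r['at'],z))
    for r in env.outline_of('wrist',t): print(r['rect'],r['confidence'])
E
```

```text
[ 460.58124622 -319.04290252  157.56249895] [-1.79949236e+02 -7.53560509e-02  9.81180723e+01] 2.95
roller_center [329.8, 119.8] 0.77 [ 460.7988314  -260.72499567   11.        ]
[301.0, 88.4, 364.9, 150.5] 0.94
```

View pics/c.png

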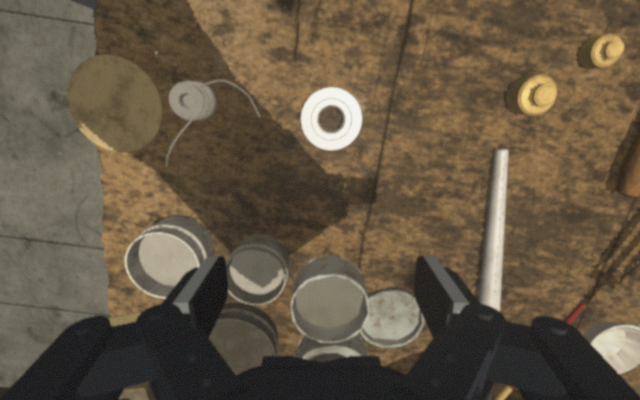

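```bash
python3 - <<'E'
from h import *
m=env.camera_model('wrist');im=cv2.imread('pics/c.png')
g=cv2.cvtColor(im,cv2.COLOR_BGR2GRAY);sub=(g[80:160,290:375]>150).astype('uint8')
cs,_=cv2.findContours(sub,cv2.RETR_EXTERNAL,cv2.CHAIN_APPROX_NONE)
c=max(cs,key=cv2.contourArea);e=cv2.fitEllipse(c);print(e)
x=(e[0][0]+290,e[0][1]+80);print(x,onz(m,x,22),onz(m,x,11))
sub=((g[105:135,315:348]<130)).astype('uint8')
cs,_=cv2.findContours(sub,cv2.RETR_EXTERNAL,cv2.CHAIN_APPROX_NONE)
c=max(cs,key=cv2.contourArea);e=cv2.fitEllipse(c);print(e);x=(e[0][0]+315,e[0][1]+105);print(x,onz(m,x,22))
plan([461,-261,30],98,5,85)
E
```

```text
((41.174625396728516, 38.17850875854492), (61.31962585449219, 63.48060607910156), 15.740519523620605)
(331.1746253967285, 118.17850875854492) [ 460.79696972 -260.42087978   22.        ] [ 461.21535139 -260.9563555    11.        ]
((15.984402656555176, 13.656397819519043), (24.327796936035156, 24.93495750427246), 15.662994384765625)
(330.9844026565552, 118.65639781951904) [ 460.6955696  -260.82987166   22.        ]
time 3.1 pos [ 459.6 -320.5  158.8] yaw 97.89
[[0.29,0.05,0.64,np.float64(-0.0),85],[0.3,0.05,0.65,np.float64(-0.01),85],[0.29,0.04,0.64,np.float64(0.0),85],[0.3,0.05,0.65,np.float64(-0.0),85],[0.29,0.05,0.64,np.float64(-0.0),85]]
end [ 460.98 -260.96   30.03] 97.97
```

Request:
{"api": "play_rows", "payload": {
  "deltas": [
    [0.29,0.05,0.64,0,85],
    [0.3,0.05,0.65,0,85],
    [0.29,0.04,0.64,0,85],
    [0.3,0.05,0.65,0,85],
    [0.29,0.05,0.64,0,85],
    [0,0,0.3,0,85],
    [0,0,0.2,0,85],
    [0,0,0,0,85]
  ]
}}

```text
time: 4.1
position: [461.3, -261.3, 9.8]
eef_rot: [180.0, 0.0, 97.9]
force: [-0.1, -0.9, 0.2]
finger_gap: 84.8
```

```bash
python3 - <<'E'
from h import *
s=env.observe();print(s['position'],s['eef_rot'],s['force'])
m,im=shot('wrist','d')
print(proj(m,[460.8,-260.6,22]))
E
```

```text
[ 461.30948495 -261.28630742    9.83209396] [1.79991599e+02 1.38630616e-02 9.79250394e+01] [-0.06584644 -0.87782826  0.19163785]
[318.27958087 268.94525266]
```

View pics/d.png

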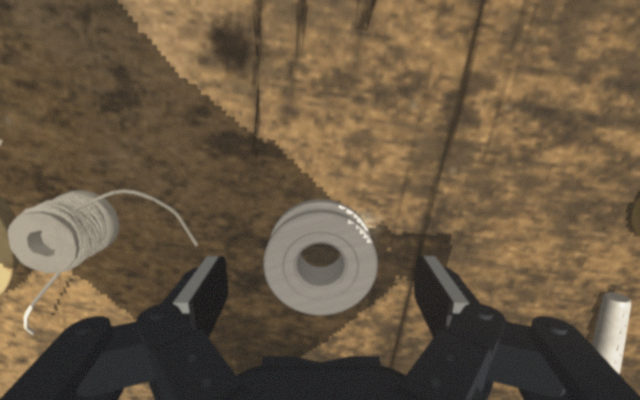

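Request:
{"api": "play_rows", "payload": {
  "deltas": [
    [0.05,0,0.14,0,85],
    [0,0,0.12,0,70],
    [0,0,0,0,58],
    [0,0,0,0,50],
    [0,0,0,0,45],
    [0,0,0,0,45],
    [0,0,0,0,45]
  ]
}}

```text
time: 5.03
position: [461.0, -258.6, -0.4]
eef_rot: [180.0, 0.0, 98.0]
force: [-2.0, 1.2, 5.2]
finger_gap: 49.3
```

Request:
{"api": "play_rows", "payload": {
  "deltas": [
    [0,0,0,0,40],
    [0,0,0,0,40]
  ]
}}

```text
time: 5.28
position: [460.9, -258.6, -0.4]
eef_rot: [180.0, 0.0, 98.0]
force: [-1.5, 1.4, 5.0]
finger_gap: 49.7
```

```bash
python3 - <<'E'
from h import *
s=env.observe();print(s['position'],s['eef_rot'],s['force'])
m,im=shot('wrist','e')
E
```

```text
[ 4.60937758e+02 -2.58558382e+02 -3.76663003e-01] [1.79999134e+02 5.78378470e-03 9.79759557e+01] [-1.46452679  1.35422934  4.95546189]
```

View pics/e.png

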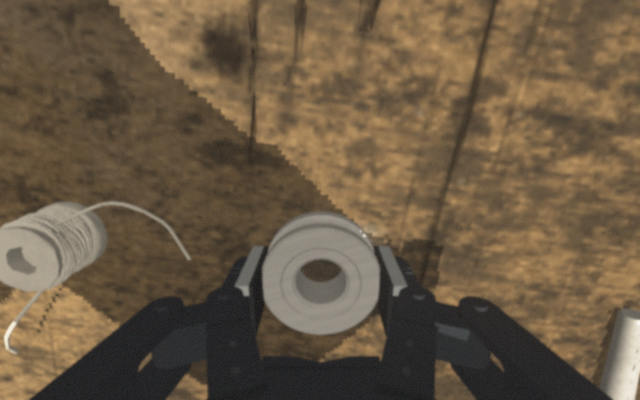

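```bash
sed -i 's/t=round(-(tw-cw)\/8,2)/t=float(round(-(tw-cw)\/8,2))/' h.py; python3 - <<'E'
from h import *
a=plan([461,-258,110],98,5,40)
plan([518,-75,110],98,6,40,start=a)
E
```

```text
time 5.325 pos [ 4.610e+02 -2.586e+02 -3.000e-01] yaw 97.98
[[0.0,0.0,-0.55,-0.0,40],[0.01,0.0,-0.55,-0.0,40],[-0.0,0.0,-0.56,-0.0,40],[0.0,0.0,-0.55,-0.0,40],[0.0,0.0,-0.55,-0.0,40]]
end [ 460.9  -258.17  110.05] 97.98
time 5.325 pos [ 4.610e+02 -2.586e+02 -3.000e-01] yaw 97.98
[[0.72,0.34,0.0,-0.0,40],[0.73,0.34,0.0,-0.0,40],[0.72,0.34,0.0,-0.0,40],[0.72,0.35,0.0,-0.0,40],[0.72,0.34,0.0,-0.0,40],[0.73,0.34,0.0,-0.0,40]]
end [518.01 -74.87 110.05] 97.98
```

Request:
{"api": "play_rows", "payload": {
  "deltas": [
    [0,0,-0.2,0,40],
    [0,0,-0.5,0,40],
    [0,0,-0.7,0,40],
    [0,0,-0.7,0,40],
    [0,0,-0.66,0,40],
    [0,0,0,0,40]
  ]
}}

```text
time: 6.08
position: [461.8, -259.2, 111.4]
eef_rot: [179.9, 0.1, 98.0]
force: [0.8, -0.6, -3.2]
finger_gap: 49.4
```

Request:
{"api": "play_rows", "payload": {
  "deltas": [
    [0.4,0.2,0,0,40],
    [0.73,0.34,0,0,40],
    [0.72,0.34,0,0,40],
    [0.72,0.35,0,0,40],
    [0.72,0.34,0,0,40],
    [0.73,0.34,0,0,40],
    [0.3,0.14,0,0,40],
    [0,0,0,0,40]
  ]
}}

```text
time: 7.08
position: [517.9, -75.2, 109.0]
eef_rot: [-179.9, -0.0, 98.1]
force: [-0.1, -0.1, -2.3]
finger_gap: 49.3
```

```bash
python3 - <<'E'
from h import *
s=env.observe();print(s['position'],s['eef_rot'],s['force'])
m,im=shot('wrist','f')
for t,z in(('shoulder',28),('hole',56),('jig',0),('roller_center',121)):
    for r in env.tip_of('wrist',t): print(t,r['at'],r['confidence'],onz(m,r['at'],z))
E
```

```text
[517.90438884 -75.18707    109.00712736] [-1.79935418e+02 -2.55448802e-02  9.80636543e+01] [-0.12845837 -0.09232879 -2.31491764]
shoulder [345.7, 70.4] 0.91 [521.51536251  18.69210499  28.        ]
hole [348.8, 67.3] 0.86 [521.34775821  18.01371223  56.        ]
hole [190.6, 96.9] 0.19 [433.18548492 -10.56823691  56.        ]
jig [345.9, 76.3] 0.84 [5.23950547e+02 1.72765735e+01 2.84217094e-14]
roller_center [320.1, 273.0] 0.81 [518.5609846 -76.5586085 121.       ]
```

View pics/f.png

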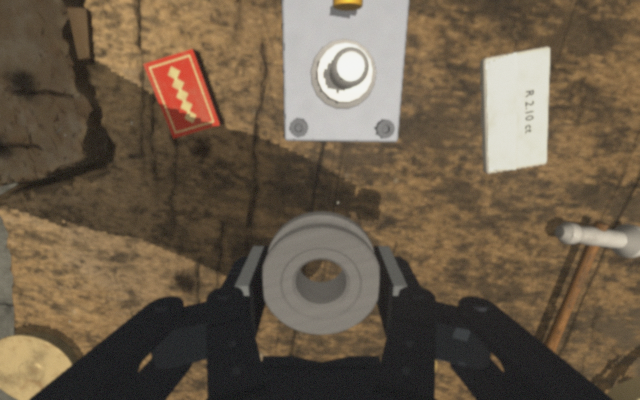

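```bash
python3 - <<'E'
from h import *
plan([520.5,-25,80],97.5,4,40)
E
```

```text
time 7.325 pos [518.  -76.8 109.6] yaw 97.91
[[0.32,0.06,0.18,0.01,40],[0.32,0.06,0.19,0.02,40],[0.32,0.06,0.18,0.01,40],[0.32,0.06,0.19,0.01,40]]
end [520.61 -24.8   79.98] 97.51
```

Request:
{"api": "play_rows", "payload": {
  "deltas": [
    [0.32,0.06,0.18,0.01,40],
    [0.32,0.06,0.19,0.02,40],
    [0.32,0.06,0.18,0.01,40],
    [0.32,0.06,0.19,0.01,40],
    [0,0,0,0,40],
    [0,0,0,0,40],
    [0,0,0,0,40]
  ]
}}

```text
time: 8.2
position: [521.0, -24.4, 80.3]
eef_rot: [180.0, 0.0, 97.5]
force: [0.1, 0.5, -3.3]
finger_gap: 49.3
```

```bash
python3 - <<'E'
from h import *
s=env.observe();print(s['position'],s['eef_rot'],s['force'])
m,im=shot('wrist','g')
for t,z in(('shoulder',28),('hole',56),('roller_center',91.4)):
    for r in env.tip_of('wrist',t): print(t,r['at'],r['confidence'],onz(m,r['at'],z))
cv2.imwrite('pics/g2.png',cv2.resize(im[20:320,200:460,::-1],None,fx=2,fy=2,interpolation=cv2.INTER_CUBIC))
E
```

```text
[520.99266062 -24.446032    80.32914837] [1.79971425e+02 1.44931157e-02 9.75491737e+01] [ 0.14975327  0.49014942 -3.26006873]
shoulder [330.0, 156.5] 0.57 [521.85298797  17.28619522  28.        ]
hole [332.5, 162.8] 0.94 [522.19398217  18.7628593   56.        ]
roller_center [320.5, 270.8] 0.78 [521.69133882 -25.16468993  91.4       ]
```

View pics/g2.png

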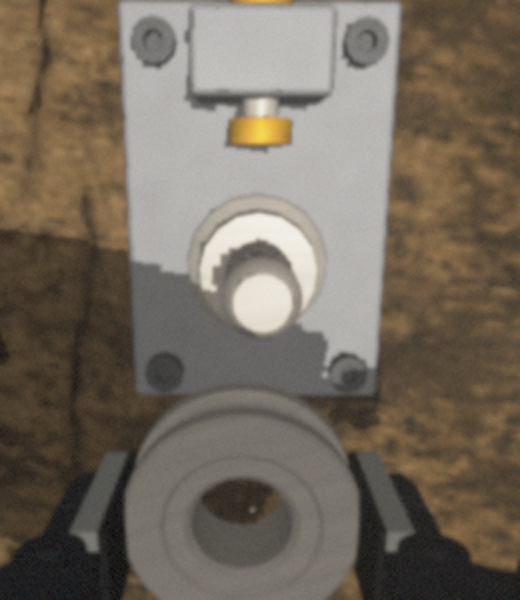

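```bash
python3 - <<'E'
from h import *
m=env.camera_model('wrist');print(onz(m,(331,171.5),71),onz(m,(321,281.5),102.7),env.observe()['position'])
print([onz(m,(200+a/2,20+b/2),12)[:2].round(1).tolist() for a,b in((137,394),(377,396),(121,2),(401,2))])
im=cv2.imread('pics/g.png');g=cv2.cvtColor(im,cv2.COLOR_BGR2GRAY)
g2=cv2.resize(g[230:330,250:400],None,fx=5,fy=5,interpolation=cv2.INTER_CUBIC);g2=cv2.convertScaleAbs(g2,alpha=1.6)
cv2.imwrite('pics/g3.png',g2)
E
```

```text
[521.01242012  17.34854653  71.        ] [521.59351346 -23.63910892 102.7       ] [520.86280502 -24.33967699  80.21288304]
[[485.9, -32.8], [569.0, -22.5], [471.0, 88.4], [552.3, 99.2]]
```

View pics/g3.png

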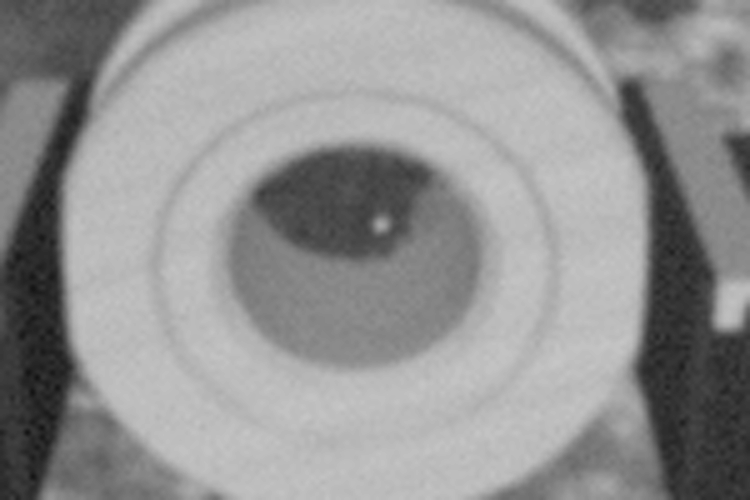

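```bash
python3 - <<'E'
from h import *
plan([520.5,16.9,77],97.0,3,40)
E
```

```text
time 8.4 pos [520.9 -24.3  80.2] yaw 97.55
[[0.34,0.04,0.03,0.02,40],[0.34,0.04,0.02,0.03,40],[0.34,0.04,0.03,0.02,40]]
end [520.39  16.74  77.01] 96.99
```

Request:
{"api": "play_rows", "payload": {
  "deltas": [
    [0.34,0.04,0.03,0.02,40],
    [0.34,0.04,0.02,0.03,40],
    [0.34,0.04,0.03,0.02,40],
    [0,0,0,0,40],
    [0,0,0,0,40],
    [0,0,0,0,40]
  ]
}}

```text
time: 9.15
position: [520.3, 16.8, 76.9]
eef_rot: [180.0, 0.0, 97.0]
force: [-0.3, -0.6, -3.3]
finger_gap: 49.4
```

```bash
python3 - <<'E'
from h import *
s=env.observe();print(s['position'],s['eef_rot'],s['force'])
m,im=shot('wrist','i')
g2=cv2.resize(im[200:330,230:420,::-1],None,fx=4,fy=4,interpolation=cv2.INTER_CUBIC);g2=cv2.convertScaleAbs(g2,alpha=1.6)
cv2.imwrite('pics/i2.png',g2)
E
```

```text
[520.34997604  16.7863905   76.88271799] [1.79998142e+02 3.19023523e-03 9.70012796e+01] [-0.25975567 -0.56039219 -3.32393794]
```

View pics/i2.png

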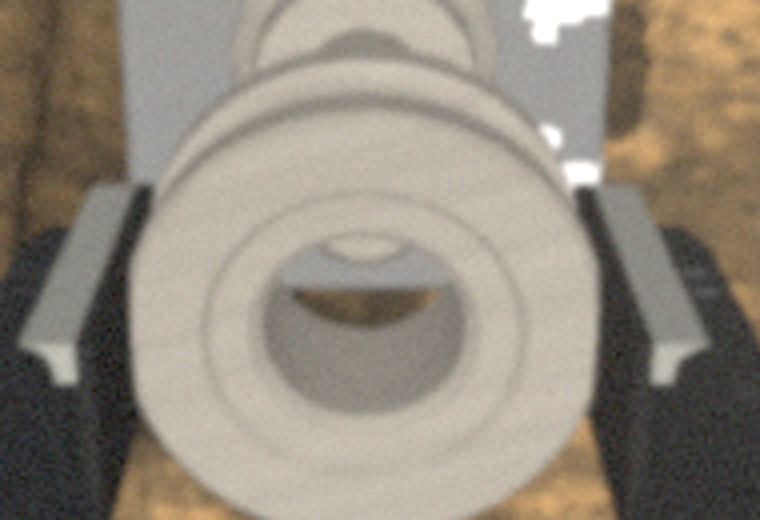

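```bash
python3 - <<'E'
from h import *
m=env.camera_model('wrist');B=onz(m,(321.2,280.5),99.3);print(B)
u=np.array([np.cos(np.radians(97)),np.sin(np.radians(97)),0])
for r,z in((8,71),(10,67)):
    P=B.copy();P[2]=z;q=proj(m,P-u*r);print((q-[230,200])*4)
    px=[230+367/4,200+(250 if r==8 else 260)/4];print('axis from image',onz(m,px,z)+u*r)
print(m['position'],m['orientation'])
E
```

```text
[521.14088421  17.83565002  99.3       ]
[364.57201074 259.07361436]
axis from image [521.2914908   19.16618912  71.        ]
[364.54388051 257.82862401]
axis from image [521.5026561   17.55706205  67.        ]
[512.06967365  90.5588655  219.88784012] [-17.14006682   0.04905092   6.99148707]
```

Request:
{"api": "play_rows", "payload": {
  "deltas": [
    [0.01,0,0.1,0,40],
    [0,0,0.1,0,40],
    [0,0,0.1,0,40],
    [0,0,0.1,0,40],
    [0,0,0,0,40]
  ]
}}

```text
time: 9.82
position: [520.0, 17.4, 60.5]
eef_rot: [-180.0, -0.0, 97.0]
force: [0.5, -0.3, -3.2]
finger_gap: 49.5
```

Request:
{"api": "play_rows", "payload": {
  "deltas": [
    [0,0,0.15,0,40],
    [0,0,0.15,0,40],
    [0,0,0.15,0,40],
    [0,0,0.15,0,40],
    [0,0,0.14,0,40],
    [0,0,0,0,40]
  ]
}}

```text
time: 10.58
position: [520.0, 17.4, 30.8]
eef_rot: [-180.0, -0.0, 97.0]
force: [-0.3, -0.7, -3.3]
finger_gap: 49.4
```

Request:
{"api": "play_rows", "payload": {
  "deltas": [
    [0,0,0.04,0,40],
    [0,0,0.04,0,40],
    [0,0,0,0,40]
  ]
}}

```text
time: 10.95
position: [520.2, 17.4, 28.1]
eef_rot: [180.0, -0.0, 97.0]
force: [-1.0, -0.7, -2.7]
finger_gap: 49.2
```

Request:
{"api": "play_rows", "payload": {
  "deltas": [
    [0,0,0.03,0,40],
    [0,0,0,0,40]
  ]
}}

```text
time: 11.2
position: [520.3, 17.4, 27.6]
eef_rot: [180.0, 0.0, 97.0]
force: [-4.1, -0.0, 12.0]
finger_gap: 49.3
```

Request:
{"api": "play_rows", "payload": {
  "deltas": [
    [0,0,-0.01,0,60],
    [0,0,0,0,75],
    [0,0,0,0,85],
    [0,0,-0.3,0,85],
    [0,0,-0.8,0,85],
    [0,0,-1,0,85],
    [0,0,-0.4,0,85]
  ]
}}

```text
time: 12.08
position: [521.1, 17.3, 130.2]
eef_rot: [179.8, 0.0, 97.0]
force: [0.1, -1.1, -0.7]
finger_gap: 84.6
```

```bash
python3 - <<'E'
from h import *
s=env.observe();print(s['position'],s['eef_rot'],s['force'])
m,im=shot('side','k')
f=lambda im,x,y,w,h,k:cv2.resize(im[y:y+h,x:x+w],None,fx=k,fy=k,interpolation=cv2.INTER_CUBIC)
cv2.imwrite('pics/k2.png',f(im[:,:,::-1],245,185,80,60,10))
m2,i2=shot('wrist','l')
E
```

```text
[521.08365963  17.32895451 130.1888944 ] [1.79821581e+02 4.16508129e-02 9.70166642e+01] [ 0.05472831 -1.11645276 -0.74749958]
```

View pics/k2.png

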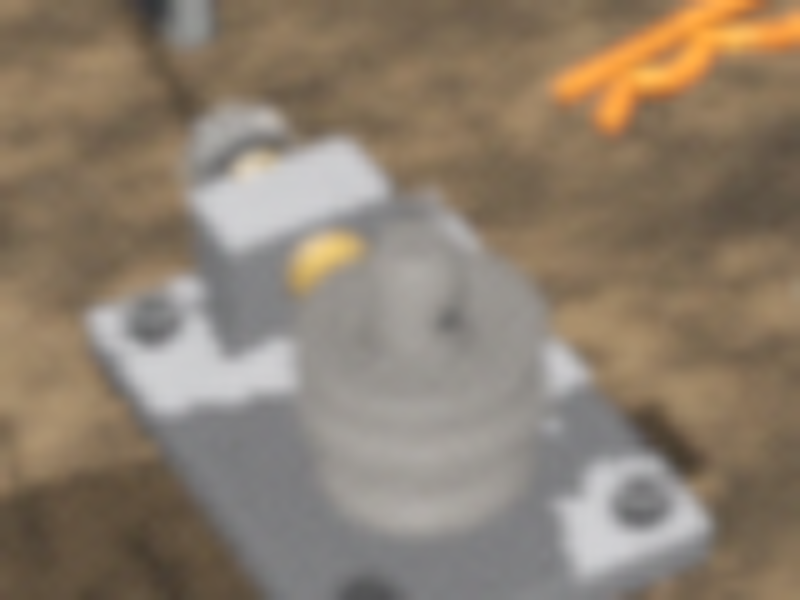

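View pics/l.png

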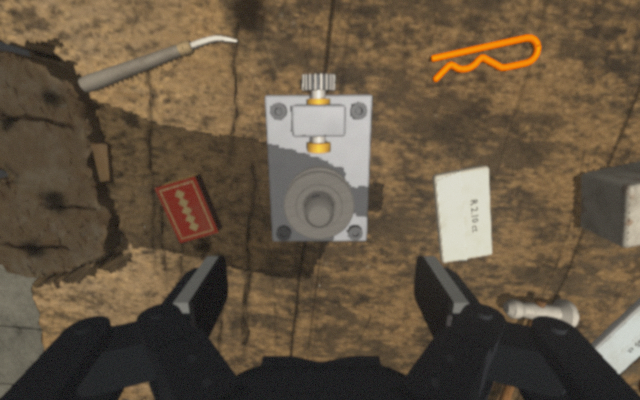

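The roller sits on the shoulder. The side view shows the hole's mouth as a dark spot at about (290,217), on the right flank of the spindle. Next I'll fetch the clip.

```bash
python3 - <<'E'
from h import *
plan([480,190,120],75,7,50)
m=env.camera_model('side')
c0=proj(m,[521.3,18.1,56])
for b in (-100,-80,-70,-60,-50): print(b,proj(m,[521.3+10*np.cos(np.radians(b)),18.1+10*np.sin(np.radians(b)),56])-c0)
print(c0,proj(m,[521.3,18.1,71]))
E
```

```text
time 12.175 pos [521.3  17.3 129.5] yaw 97.02
[[0.63,-0.07,0.03,0.39,50],[0.63,-0.11,0.04,0.4,50],[0.61,-0.14,0.03,0.39,50],[0.61,-0.17,0.04,0.39,50],[0.6,-0.21,0.03,0.4,50],[0.59,-0.24,0.03,0.39,50],[0.58,-0.27,0.04,0.39,50]]
end [479.91 190.22 119.94] 75.02
-100 [0.85894888 3.19887741]
-80 [2.50729322 2.75370812]
-70 [3.22682059 2.4012329 ]
-60 [3.84632219 1.97614925]
-50 [4.34702253 1.49181067]
[286.89611712 213.82113859] [286.57953121 208.05956638]
```

Request:
{"api": "play_rows", "payload": {
  "deltas": [
    [0.63,-0.07,0.03,0.39,50],
    [0.63,-0.11,0.04,0.4,50],
    [0.61,-0.14,0.03,0.39,50],
    [0.61,-0.17,0.04,0.39,50],
    [0.6,-0.21,0.03,0.4,50],
    [0.59,-0.24,0.03,0.39,50],
    [0.58,-0.27,0.04,0.39,50],
    [0,0,0,0,50]
  ]
}}

```text
time: 13.18
position: [478.1, 191.3, 117.0]
eef_rot: [-179.9, 0.0, 75.1]
force: [1.7, -0.4, -0.6]
finger_gap: 50.1
```

Request:
{"api": "play_rows", "payload": {
  "deltas": [
    [0,0,0,0,50],
    [0,0,0,0,50]
  ]
}}

```text
time: 13.42
position: [479.0, 189.7, 117.6]
eef_rot: [-180.0, 0.0, 75.0]
force: [-0.3, -0.4, 1.0]
finger_gap: 50.0
```

```bash
python3 - <<'E'
from h import *
s=env.observe();print(s['position'],s['eef_rot'],s['force'])
m,im=shot('wrist','n')
for t in('clip_loop','clip_seat'):
    for r in env.tip_of('wrist',t): print(t,r['at'],r['confidence'],onz(m,r['at'],2.5))
o=env.outline_of('wrist','clip_loop')
for r in o[:3]:
    ys,xs=np.nonzero(r['pixels']);print(r['rect'],r['confidence'],len(xs))
if o: np.save('mask.npy',o[0]['pixels'])
E
```

```text
[478.99910257 189.6645927  117.58536682] [-1.79991811e+02  1.11582876e-02  7.49946145e+01] [-0.33877397 -0.38706812  1.0237531 ]
clip_loop [545.2, 191.1] 0.88 [660.47870951 143.15616817   2.5       ]
clip_loop [317.0, 109.1] 0.63 [494.65946693 255.51315017   2.5       ]
clip_seat [495.7, 205.1] 0.68 [619.52529295 141.45342147   2.5       ]
clip_seat [334.9, 51.8] 0.67 [517.96239248 291.20501389   2.5       ]
[469.0, 175.0, 568.5, 237.3] 0.64 1311
[303.6, 16.4, 337.0, 135.3] 0.57 1524
```

View pics/n.png

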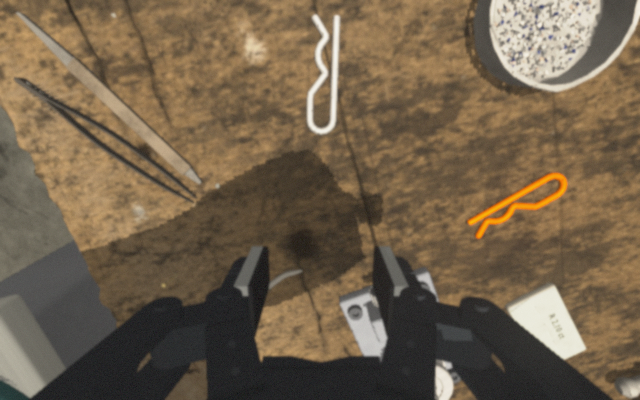

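```bash
python3 - <<'E'
from h import *
m=env.camera_model('wrist');im=cv2.imread('pics/n.png').astype(int)
sub=im[5:145,290:360];mask=(sub.min(2)>150).astype('uint8')
n,l,st,c=cv2.connectedComponentsWithStats(mask);k=1+np.argmax(st[1:,4]);ys,xs=np.nonzero(l==k)
W=np.array([onz(m,(x+290,y+5),2.5)[:2] for x,y in zip(xs,ys)])
# model: search pose (loop x,y,theta) so that model wire covers
def model():
    P=[]
    for t in np.linspace(0,66,60):P.append((t,-9))
    for a in np.linspace(-90,-270,40):P.append((-6+9*np.cos(np.radians(a)),9*np.sin(np.radians(a))))
    for t in np.linspace(-6,9,20):P.append((t,9))
    for t in np.linspace(-6,0,6):P.append((t,-9))
    return np.array(P)
from scipy.optimize import least_squares
from scipy.spatial import cKDTree
M=model();T=cKDTree(W)
def f(p):
    c,s=np.cos(p[2]),np.sin(p[2]);Q=M@np.array([[c,s],[-s,c]])+p[:2]
    # use local centroid of wire pixels
    out=[]
    for q in Q:
        i=T.query_ball_point(q,3.2)
        out.append(W[i].mean(0)-q if len(i)>3 else np.array([1.5,1.5]))
    return np.ravel(out)
p=np.array([495,253,np.radians(65)])
best=None
for th in range(52,80,3):
  for dx in(-4,0,4):
    for dy in (-4,0,4):
      p0=np.array([495+dx,253+dy,np.radians(th)]);c=np.sum(np.minimum(f(p0)**2,3))
      if best is None or c<best[0]:best=(c,p0)
p=best[1]
for it in range(15):
    r=least_squares(f,p,diff_step=1e-3,x_scale=[1,1,.03]);p=r.x
print(best[0],r.cost,p[:2],np.degrees(p[2]))
c,s=np.cos(p[2]),np.sin(p[2])
print('extent along',((W-p[:2])@[c,s]).min(),((W-p[:2])@[c,s]).max(),'across',((W-p[:2])@[-s,c]).min(),((W-p[:2])@[-s,c]).max())
L=W[(((W-p[:2])@[-s,c])<-5)&(((W-p[:2])@[c,s])>15)]
v=cv2.fitLine(L.astype(np.float32),cv2.DIST_L2,0,.01,.01).ravel();print('leg bearing',np.degrees(np.arctan2(v[1],v[0])),v[2:])
E
```

```text
86.26180267743167 2.4155867625412517 [497.59454297 253.84415134] 73.51285796102583
extent along -17.076655764906207 65.97334149904756 across -11.296381931230986 11.177832156868078
leg bearing 73.41705 [518.0067  290.92328]
```

```bash
python3 - <<'E'
from h import *
plan([497.6,253.8,20],73.5,5,40)
E
```

```text
time 13.625 pos [479.  190.  117.7] yaw 74.99
[[0.33,0.01,0.49,0.04,40],[0.33,0.0,0.49,0.03,40],[0.34,0.01,0.49,0.04,40],[0.33,-0.0,0.48,0.04,40],[0.33,-0.0,0.49,0.04,40]]
end [497.65 253.7   20.1 ] 73.47
```

Request:
{"api": "play_rows", "payload": {
  "deltas": [
    [0.33,0.01,0.49,0.04,40],
    [0.33,0,0.49,0.03,40],
    [0.34,0.01,0.49,0.04,40],
    [0.33,0,0.48,0.04,40],
    [0.33,0,0.49,0.04,40],
    [0,0,0,0,40],
    [0,0,0,0,40],
    [0,0,0,0,40]
  ]
}}

```text
time: 14.62
position: [497.8, 253.8, 20.9]
eef_rot: [179.9, -0.0, 73.5]
force: [0.2, 1.0, -0.5]
finger_gap: 40.1
```

```bash
python3 - <<'E'
from h import *
s=env.observe();print(s['position'],s['eef_rot'],s['force'])
m,im=shot('wrist','o')
c,s_=np.cos(np.radians(73.5)),np.sin(np.radians(73.5))
for a,b in((0,0),(66,-9),(-17.5,0),(40,-9)):print(proj(m,[497.6+a*c-b*s_,253.8+a*s_+b*c,2.5]))
E
```

```text
[497.83198676 253.77162859  20.94787789] [ 1.79944996e+02 -3.63192918e-02  7.34747657e+01] [ 0.19016794  0.99704291 -0.4788424 ]
[318.3959562  242.67709334]
[336.57234136 118.34175121]
[318.47220673 271.17548161]
[335.85141651 170.82618685]
```

View pics/o.png

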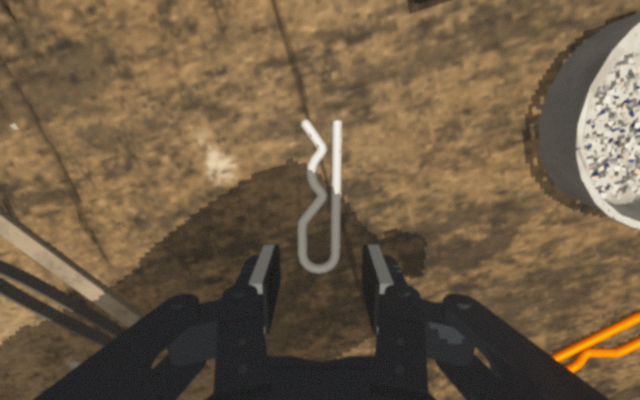

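Request:
{"api": "play_rows", "payload": {
  "deltas": [
    [0,0,0.25,0,40],
    [0,0,0.2,0,40],
    [0,0,0.03,0,40],
    [0,0,0,0,30],
    [0,0,0,0,24],
    [0,0,0,0,18],
    [0,0,0,0,16],
    [0,0,0,0,16]
  ]
}}

```text
time: 15.68
position: [497.7, 254.2, 1.3]
eef_rot: [180.0, -0.0, 73.5]
force: [-1.3, -0.6, 5.9]
finger_gap: 19.8
```

Request:
{"api": "play_rows", "payload": {
  "deltas": [
    [0,0,-0.05,0,14],
    [0,0,-0.2,0,14],
    [0,0,-0.5,0,14],
    [0,0,-0.8,0,14],
    [0,0,-0.6,0,14],
    [0,0,0,0,14]
  ]
}}

```text
time: 16.42
position: [498.5, 254.4, 88.8]
eef_rot: [179.8, -0.1, 73.5]
force: [-0.5, -0.3, 0.3]
finger_gap: 19.8
```

```bash
python3 - <<'E'
from h import *
s=env.observe();print(s['position'],s['eef_rot'],s['force'],s['finger_gap'])
m,im=shot('wrist','q')
g2=cv2.resize(im[90:320,200:440,::-1],None,fx=2.5,fy=2.5,interpolation=cv2.INTER_CUBIC);
cv2.imwrite('pics/q2.png',g2)
E
```

```text
[498.45117677 254.43182345  88.77441792] [ 1.79847992e+02 -1.09662103e-01  7.34967638e+01] [-0.45181335 -0.34590763  0.29630167] 19.771877207832244
```

View pics/q2.png

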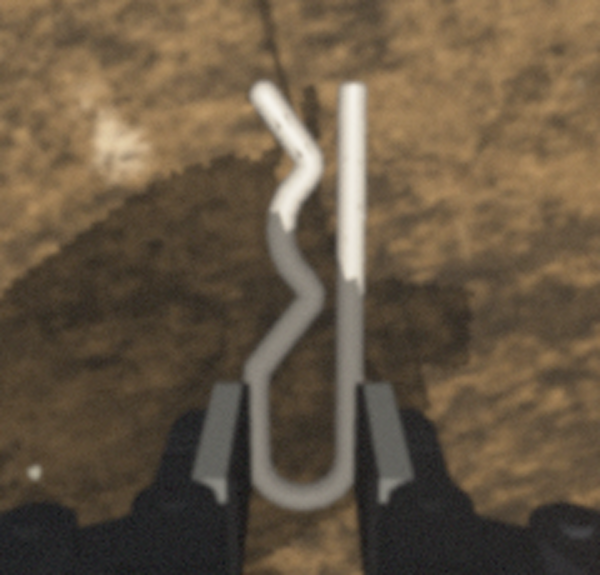

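```bash
python3 - <<'E'
from h import *
m=env.camera_model('wrist')
s=env.observe();print(s['position'],s['eef_rot'][2])
z=s['position'][2]+1.2
t=onz(m,(340.8,125),z);b=onz(m,(320.8,292),z)
w=np.radians(s['eef_rot'][2]);u=np.array([np.cos(w),np.sin(w),0]);v=np.array([-np.sin(w),np.cos(w),0])
for p in(t,b):d=p-s['position'];print('clip axes rel TCP',d@u,d@v)
for px in((348.5,385),(351,250),(352,150)):
    d=onz(m,(200+px[0]/2.5,90+px[1]/2.5),z)-s['position'];print(d@u,d@v)
# plan: approach from bearing: insertion bearing 110
A=np.array([521.3,18.1]);
E
```

```text
[497.81429962 254.19269728  87.51853016] 73.49648339136198
clip axes rel TCP 64.2611525287293 -9.662610524999266
clip axes rel TCP -18.111237379309145 -1.083587836945674
8.372244149903938 -10.018991227124747
35.293078067982684 -10.013671117036559
53.5258160677693 -9.86032182534558
```

```bash
cat >> h.py <<'E'
AX=np.array([520.2,18.2]);LEG=9.0
def tcp(beta,d,ax=AX):
    w=np.radians(beta);u=np.array([np.cos(w),np.sin(w)]);v=np.array([-np.sin(w),np.cos(w)])
    return ax+LEG*v-d*u
E
python3 - <<'E'
from h import *
t=tcp(110,124);print(t)
plan([*t,90],110,12,14)
E
```

```text
[ 554.15326419 -101.40006627]
time 16.475 pos [497.8 254.2  87.5] yaw 73.5
[[-0.68,0.32,-0.01,-0.38,14],[-0.69,0.29,-0.0,-0.38,14],[-0.71,0.25,-0.01,-0.38,14],[-0.72,0.21,-0.0,-0.38,14],[-0.73,0.17,-0.01,-0.38,14],[-0.74,0.14,-0.0,-0.38,14],[-0.74,0.09,-0.01,-0.38,14],[-0.75,0.06,-0.0,-0.38,14]]
[[-0.75,0.01,-0.01,-0.38,14],[-0.75,-0.02,-0.0,-0.38,14],[-0.74,-0.06,-0.01,-0.38,14],[-0.75,-0.11,-0.0,-0.38,14]]
end [ 554.07 -101.54   89.92] 109.98
```

Request:
{"api": "play_rows", "payload": {
  "deltas": [
    [-0.68,0.32,-0.15,-0.38,14],
    [-0.69,0.29,0,-0.38,14],
    [-0.71,0.25,0,-0.38,14],
    [-0.72,0.21,0,-0.38,14],
    [-0.73,0.17,0,-0.38,14],
    [-0.74,0.14,0,-0.38,14],
    [-0.74,0.09,0,-0.38,14],
    [-0.75,0.06,0,-0.38,14]
  ]
}}

```text
time: 17.48
position: [534.5, 16.0, 91.9]
eef_rot: [-179.9, -0.0, 97.9]
force: [0.9, -1.0, -1.1]
finger_gap: 19.7
```

Request:
{"api": "play_rows", "payload": {
  "deltas": [
    [-0.75,0.01,0,-0.38,14],
    [-0.75,-0.02,0,-0.38,14],
    [-0.74,-0.06,0,-0.38,14],
    [-0.75,-0.11,0.2,-0.38,14],
    [0,0,0.4,0,14],
    [0,0,0.37,0,14],
    [0,0,0,0,14],
    [0,0,0,0,14]
  ]
}}

```text
time: 18.48
position: [553.8, -101.3, 54.3]
eef_rot: [-180.0, -0.0, 110.0]
force: [0.8, 1.2, -0.4]
finger_gap: 19.7
```

```bash
python3 - <<'E'
from h import *
s=env.observe();print(s['position'],s['eef_rot'],s['force'],s['finger_gap'])
m,im=shot('wrist','r')
g2=cv2.resize(im[0:150,240:440,::-1],None,fx=4,fy=4,interpolation=cv2.INTER_CUBIC);
cv2.imwrite('pics/r2.png',g2)
E
```

```text
[ 553.7770569  -101.32830856   54.26118121] [-1.79998969e+02 -1.65948819e-03  1.10006591e+02] [ 0.82081454  1.18182038 -0.44547141] 19.676312727078017
```

View pics/r.png

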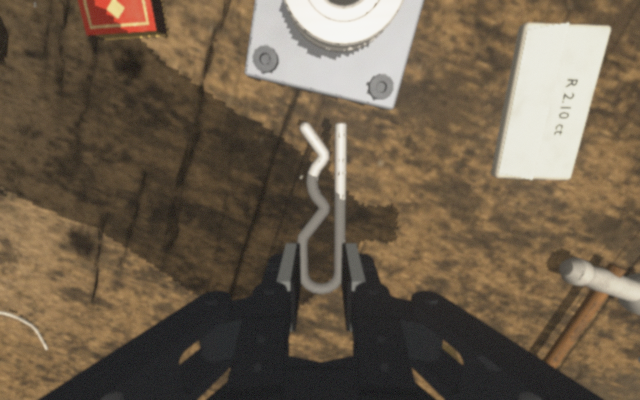

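View pics/r2.png

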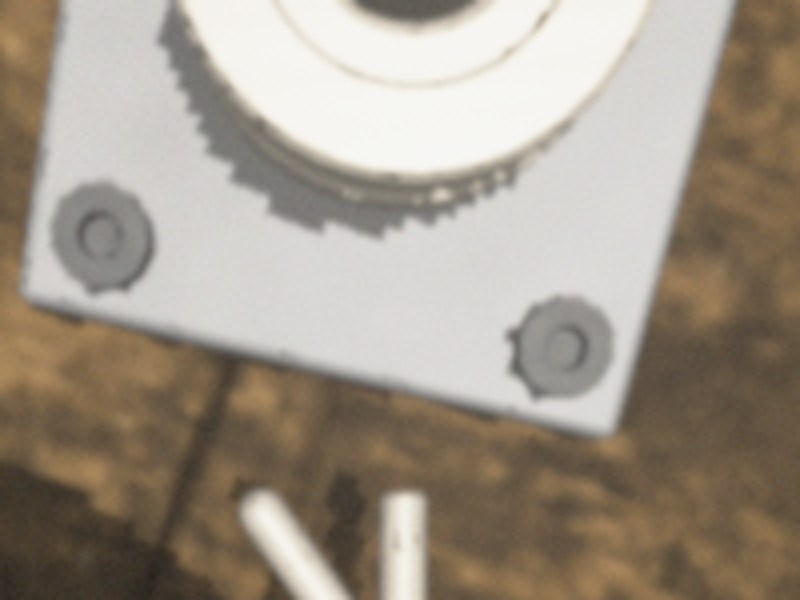

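Request:
{"api": "play_rows", "payload": {
  "deltas": [
    [0.25,0,-0.01,0,14],
    [0.25,0,0,0,14],
    [0,0,0,0,14],
    [0,0,0,0,14],
    [0,0,0,0,14]
  ]
}}

```text
time: 19.15
position: [547.0, -83.0, 54.5]
eef_rot: [180.0, 0.0, 110.0]
force: [-0.1, 0.5, 0.2]
finger_gap: 20.2
```

```bash
python3 - <<'E'
from h import *
s=env.observe();print(s['position'],s['eef_rot'],s['force'],s['finger_gap'])
m,im=shot('wrist','t')
g2=cv2.resize(im[0:150,240:440,::-1],None,fx=4,fy=4,interpolation=cv2.INTER_CUBIC);
cv2.imwrite('pics/t2.png',g2)
print(proj(m,[*AX,50]),proj(m,[*AX,71]))
E
```

```text
[547.02561008 -83.04864528  54.51339495] [1.79993537e+02 8.22162995e-03 1.09966491e+02] [-0.1019849   0.52825171  0.18097773] 20.168227167309666
[342.44105985  22.68447362] [346.30879652   8.87113902]
```

View pics/t2.png

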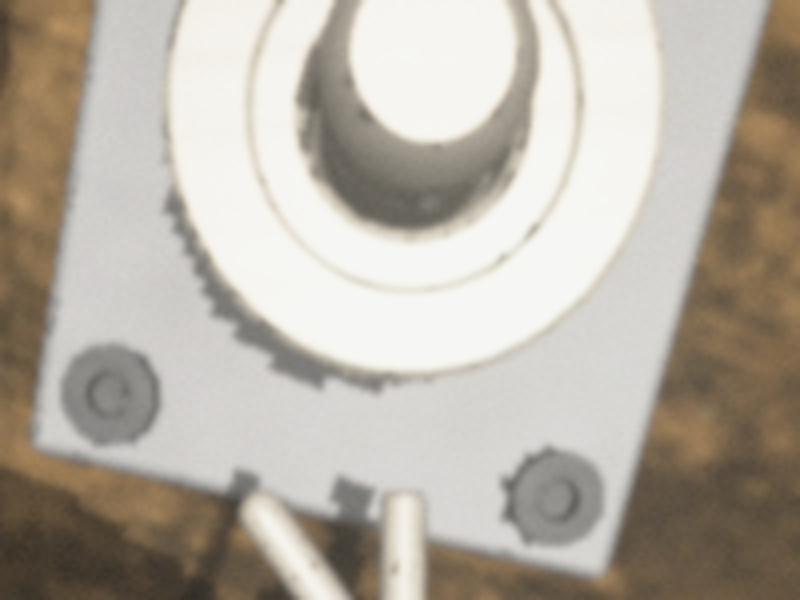

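```bash
python3 - <<'E'
from h import *
im=cv2.imread('pics/t.png')[10:65,305:385]
g=cv2.cvtColor(im,cv2.COLOR_BGR2GRAY).astype(float)
g=np.clip((g-60)*255/110,0,255).astype('uint8')
cv2.imwrite('pics/t3.png',cv2.resize(g,None,fx=9,fy=9,interpolation=cv2.INTER_CUBIC))
m=env.camera_model('wrist')
u=np.array([np.cos(np.radians(110)),np.sin(np.radians(110)),0])
for P in ([*AX,71]-8*u,[*AX,67]-10*u,[*AX,50]-10*u,[*AX,50]-26*u,[*AX,56]-10*u): print((proj(m,P)-[240,0])*4,(proj(m,P)-[305,10])*9)
E
```

```text
[423.44691216 137.21898455] [367.75555237 218.74271524]
[419.741743   169.69610845] [359.41892174 291.81624402]
[408.1575987  197.31241373] [333.35459706 353.9529309 ]
[405.36065055 358.77710154] [327.06146375 717.24847846]
[411.91354574 188.35833154] [341.80547791 333.80624597]
```

View pics/t3.png

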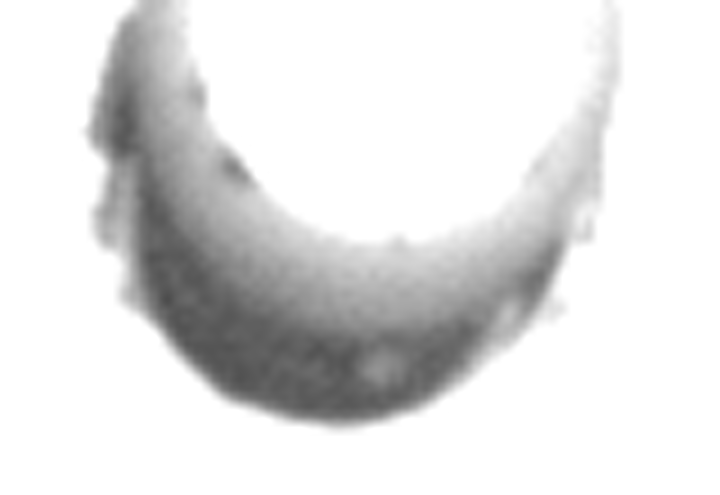

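```bash
python3 - <<'E'
from h import *
for n in('a_side','k'):
    im=cv2.imread(f'pics/{n}.png');g=cv2.cvtColor(im,cv2.COLOR_BGR2GRAY)
    print(n);print(' '*4,list(range(279,298)))
    for r in range(206,224):print(r,g[r,279:298].tolist())
m=env.camera_model('side')
E
```

```text
a_side
     [279, 280, 281, 282, 283, 284, 285, 286, 287, 288, 289, 290, 291, 292, 293, 294, 295, 296, 297]
206 [156, 146, 137, 137, 151, 166, 177, 179, 179, 177, 166, 147, 119, 104, 102, 101, 104, 106, 105]
207 [139, 132, 133, 156, 193, 214, 221, 223, 221, 214, 200, 180, 149, 119, 110, 108, 107, 109, 113]
208 [163, 149, 148, 182, 216, 230, 234, 235, 233, 229, 215, 197, 178, 151, 130, 122, 118, 122, 124]
209 [187, 170, 166, 194, 222, 233, 235, 235, 234, 229, 217, 199, 190, 177, 147, 125, 118, 121, 125]
210 [180, 166, 169, 193, 214, 226, 229, 229, 226, 222, 210, 195, 192, 191, 168, 135, 119, 124, 128]
211 [152, 146, 159, 182, 196, 204, 211, 213, 213, 208, 198, 188, 190, 198, 187, 160, 135, 126, 131]
212 [135, 136, 151, 171, 183, 191, 199, 202, 200, 195, 185, 175, 184, 201, 200, 184, 157, 133, 124]
213 [133, 135, 145, 160, 173, 184, 188, 190, 188, 183, 172, 159, 176, 199, 204, 200, 185, 156, 124]
214 [133, 135, 139, 151, 163, 172, 177, 178, 176, 172, 159, 151, 174, 199, 205, 206, 200, 184, 151]
215 [141, 146, 149, 148, 155, 162, 167, 167, 164, 157, 144, 142, 172, 200, 204, 206, 205, 20
[... 2010 characters left out ...]

217 [146, 144, 139, 143, 152, 157, 160, 160, 153, 136, 114, 114, 126, 138, 146, 147, 146, 150, 149]
218 [143, 139, 135, 141, 149, 156, 160, 159, 156, 144, 134, 130, 131, 137, 145, 147, 148, 150, 149]
219 [142, 140, 136, 139, 146, 154, 159, 161, 156, 151, 146, 138, 135, 140, 144, 147, 147, 149, 149]
220 [142, 143, 142, 140, 146, 151, 154, 155, 154, 154, 149, 143, 141, 144, 145, 146, 150, 148, 149]
221 [144, 143, 142, 147, 151, 150, 151, 152, 152, 152, 148, 146, 149, 147, 147, 147, 149, 149, 146]
222 [147, 147, 148, 149, 149, 149, 149, 150, 150, 151, 149, 149, 149, 149, 148, 149, 148, 149, 140]
223 [152, 151, 150, 149, 148, 149, 150, 150, 149, 147, 150, 150, 148, 152, 151, 151, 152, 146, 140]
```

```bash
cat >> h.py <<'E'
def rel():
    s=env.observe();w=np.radians(s['eef_rot'][2]);u=np.array([np.cos(w),np.sin(w)]);v=np.array([-np.sin(w),np.cos(w)])
    d=AX-s['position'][:2];f=s['force'][:2]
    print('t',s['time'],'yaw',round(s['eef_rot'][2],2),'d',round(d@u,2),'leg lateral (tooly + right)',round(LEG+d@v,2),'z',round(s['position'][2],2),'F along,toolY,z',np.round([f@u,-f@v,s['force'][2]],1))
E
python3 -c "
from h import *
rel()
plan([*tcp(110,80),54.7],110,3,14)"
```

```text
t 19.2 yaw 109.96 d 104.32 leg lateral (tooly + right) -0.36 z 54.48 F along,toolY,z [-0.3 -0.1 -0.7]
time 19.2 pos [547.  -83.1  54.5] yaw 109.96
[[0.2,0.0,-0.0,-0.0,14],[0.21,0.01,-0.0,-0.0,14],[0.2,0.0,-0.01,-0.0,14]]
end [539.06 -59.98  54.88] 109.96
```

Request:
{"api": "play_rows", "payload": {
  "deltas": [
    [0.2,0.01,0,0,14],
    [0.2,0,0,0,14],
    [0.2,0,0,0,14],
    [0,0,0,0,14],
    [0,0,0,0,14]
  ]
}}

```text
time: 19.82
position: [539.2, -60.2, 54.5]
eef_rot: [180.0, 0.0, 110.0]
force: [-0.2, -0.6, -0.0]
finger_gap: 19.5
```

```bash
python3 - <<'E'
from h import *
rel()
m,im=shot('wrist','v')
cv2.imwrite('pics/v2.png',cv2.resize(im[60:180,260:420,::-1],None,fx=5,fy=5,interpolation=cv2.INTER_CUBIC))
E
```

```text
t 19.825 yaw 109.99 d 80.12 leg lateral (tooly + right) 0.03 z 54.54 F along,toolY,z [-0.5 -0.4 -0. ]
```

View pics/v2.png

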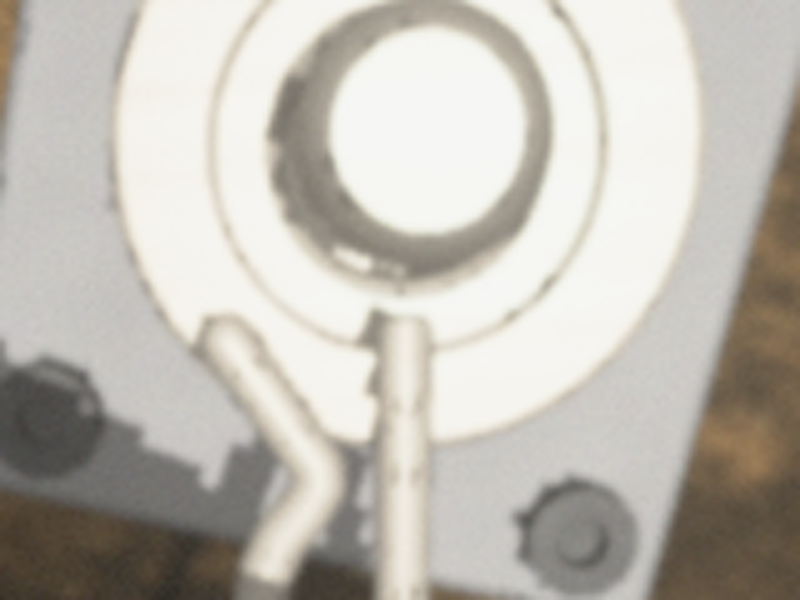

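```bash
python3 - <<'E'
from h import *
m=env.camera_model('wrist')
f=lambda P:(proj(m,P)-[260,60])*5
for z in(71,67,56,50):print(z,f([*AX,z]))
t=tcp(110,80.1);w=np.radians(110);u=np.array([np.cos(w),np.sin(w)])
for k in (20,65.0,66):print(f([*(AX-(80.1-k)*u),55.7]))
E
```

```text
71 [418.22243143 112.39260882]
67 [414.67717151 115.0780645 ]
56 [405.97518497 121.66962612]
50 [401.7827934  124.84526965]
[394.02504903 800.74191247]
[402.5265461  308.77654416]
[402.73403902 296.76932579]
```

```bash
sed -i 's/AX=np.array(\[520.2,18.2\])/AX=np.array([521.0,17.5])/' h.py; python3 -c "
from h import *
rel()"
```

```text
t 19.875 yaw 109.97 d 79.31 leg lateral (tooly + right) -0.48 z 54.5 F along,toolY,z [-0.4 -0.6  1.3]
```

Request:
{"api": "play_rows", "payload": {
  "deltas": [
    [0.03,0.015,0,0,14],
    [0.02,0,0,0,14],
    [0,0,0,0,14]
  ]
}}

```text
time: 20.25
position: [538.9, -58.1, 54.4]
eef_rot: [-180.0, -0.0, 110.0]
force: [-0.0, 0.1, 0.1]
finger_gap: 19.8
```

Request:
{"api": "play_rows", "payload": {
  "deltas": [
    [0.025,0,-0.01,0,14],
    [0.025,0,0,0,14],
    [0,0,0,0,14]
  ]
}}

```text
time: 20.62
position: [538.2, -56.1, 54.9]
eef_rot: [180.0, -0.0, 110.0]
force: [0.5, 0.3, 0.7]
finger_gap: 19.5
```

Request:
{"api": "play_rows", "payload": {
  "deltas": [
    [0.025,0,0,0,14],
    [0.025,0,0,0,14],
    [0,0,0,0,14]
  ]
}}

```text
time: 21.0
position: [537.5, -54.2, 54.9]
eef_rot: [-180.0, -0.0, 110.0]
force: [0.1, 0.0, -0.8]
finger_gap: 19.8
```

Request:
{"api": "play_rows", "payload": {
  "deltas": [
    [0.025,0,0,0,14],
    [0.025,0,0,0,14],
    [0,0,0,0,14]
  ]
}}

```text
time: 21.38
position: [536.9, -52.4, 54.9]
eef_rot: [180.0, -0.0, 110.0]
force: [-0.1, -0.6, 0.0]
finger_gap: 20.0
```

```bash
python3 - <<'E'
from h import *
rel()
m,im=shot('wrist','w')
cv2.imwrite('pics/w2.png',cv2.resize(im[60:180,260:420,::-1],None,fx=5,fy=5,interpolation=cv2.INTER_CUBIC))
E
```

```text
t 21.375 yaw 109.98 d 71.1 leg lateral (tooly + right) 0.05 z 54.89 F along,toolY,z [-0.5 -0.3  0. ]
```

View pics/w2.png

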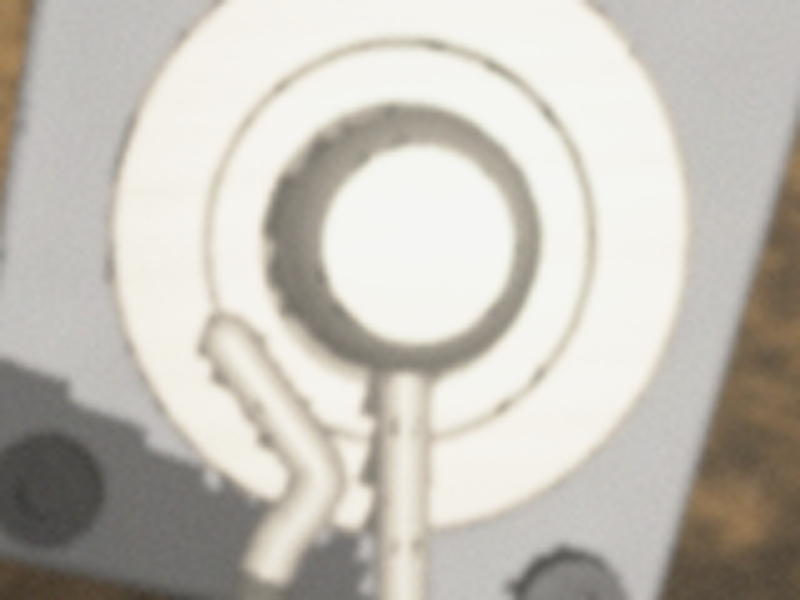

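Request:
{"api": "play_rows", "payload": {
  "deltas": [
    [0.05,0,0,0,14],
    [0.05,0,0,0,14],
    [0.05,0,0,0,14],
    [0,0,0,0,14]
  ]
}}

```text
time: 21.92
position: [534.8, -46.6, 54.9]
eef_rot: [180.0, -0.0, 110.0]
force: [-0.4, 0.0, -0.3]
finger_gap: 19.6
```

```bash
python3 -c "
from h import *
rel()"
```

```text
t 21.925 yaw 109.99 d 64.99 leg lateral (tooly + right) 0.04 z 54.9 F along,toolY,z [ 0.2 -0.4 -0.3]
```

Request:
{"api": "play_rows", "payload": {
  "deltas": [
    [0.04,0,0,0,14],
    [0.04,0,0,0,14],
    [0.04,0,0,0,14],
    [0,0,0,0,14]
  ]
}}

```text
time: 22.42
position: [532.9, -42.3, 54.8]
eef_rot: [-180.0, 0.0, 110.0]
force: [-1.1, -2.5, -0.0]
finger_gap: 19.7
```

```bash
python3 -c "
from h import *
rel()"
```

```text
t 22.425 yaw 109.98 d 60.31 leg lateral (tooly + right) -0.25 z 54.81 F along,toolY,z [-2.  -1.9 -0. ]
```

Request:
{"api": "play_rows", "payload": {
  "deltas": [
    [0.04,0,0,0,14],
    [0.04,0,0,0,14],
    [0.04,0,0,0,14],
    [0,0,0,0,14]
  ]
}}

```text
time: 22.92
position: [531.1, -37.6, 54.8]
eef_rot: [-180.0, -0.0, 110.0]
force: [-3.2, -2.4, 0.7]
finger_gap: 19.8
```

```bash
python3 - <<'E'
from h import *
rel()
m,im=shot('wrist','x')
cv2.imwrite('pics/x2.png',cv2.resize(im[60:300,220:440,::-1],None,fx=2.5,fy=2.5,interpolation=cv2.INTER_CUBIC))
E
```

```text
t 22.925 yaw 109.99 d 55.23 leg lateral (tooly + right) -0.29 z 54.77 F along,toolY,z [-1.1 -3.9  0.7]
```

View pics/x2.png

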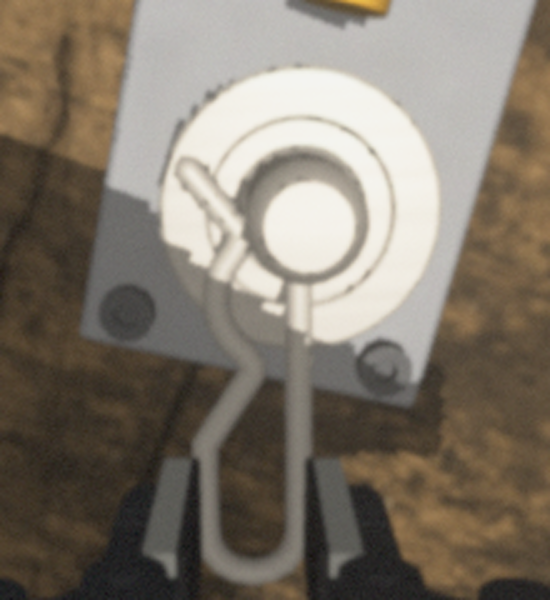

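Request:
{"api": "play_rows", "payload": {
  "deltas": [
    [0.04,0,0,0,14],
    [0.04,0,0,0,14],
    [0.04,0,0,0,14],
    [0,0,0,0,14]
  ]
}}

```text
time: 23.48
position: [529.4, -32.8, 54.7]
eef_rot: [-180.0, -0.1, 110.0]
force: [-5.5, 0.5, -0.5]
finger_gap: 19.9
```

```bash
python3 -c "
from h import *
rel()"
```

```text
t 23.475 yaw 109.99 d 50.08 leg lateral (tooly + right) -0.33 z 54.69 F along,toolY,z [ 2.3 -4.9 -0.5]
```

Request:
{"api": "play_rows", "payload": {
  "deltas": [
    [0.04,0,0,0,14],
    [0.04,0,0,0,14],
    [0.04,0,0,0,14],
    [0,0,0,0,14]
  ]
}}

```text
time: 23.98
position: [528.1, -28.5, 54.8]
eef_rot: [-180.0, -0.0, 110.0]
force: [-4.9, 0.4, -0.3]
finger_gap: 19.2
```

```bash
python3 -c "
from h import *
rel()"
```

```text
t 23.975 yaw 109.99 d 45.63 leg lateral (tooly + right) -0.02 z 54.83 F along,toolY,z [ 2.1 -4.5 -0.3]
```

Request:
{"api": "play_rows", "payload": {
  "deltas": [
    [0.04,0,0,0,14],
    [0.04,0,0,0,14],
    [0,0,0,0,14],
    [0,0,0,0,14]
  ]
}}

```text
time: 24.48
position: [527.2, -25.7, 54.9]
eef_rot: [180.0, -0.0, 110.0]
force: [-3.5, 0.8, 0.2]
finger_gap: 19.7
```

```bash
python3 - <<'E'
from h import *
rel()
m,im=shot('wrist','y')
cv2.imwrite('pics/y2.png',cv2.resize(im[60:300,220:440,::-1],None,fx=2.5,fy=2.5,interpolation=cv2.INTER_CUBIC))
E
```

```text
t 24.475 yaw 109.98 d 42.7 leg lateral (tooly + right) 0.11 z 54.9 F along,toolY,z [ 1.9 -3.   0.2]
```

View pics/y2.png

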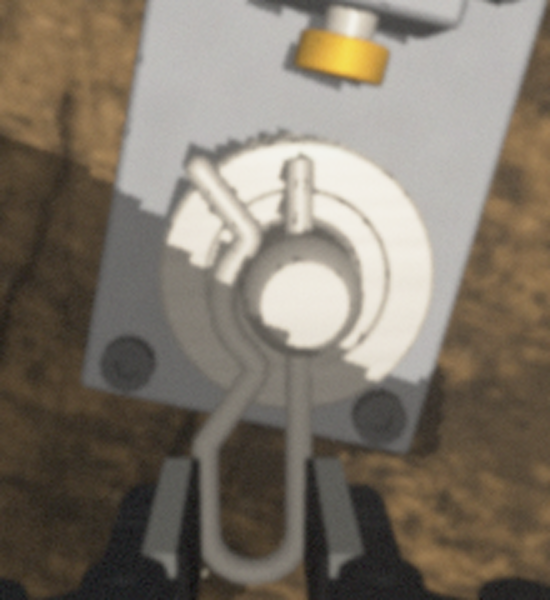

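Request:
{"api": "play_rows", "payload": {
  "deltas": [
    [0.04,0,0,0,14],
    [0.025,0,0,0,14],
    [0,0,0,0,14],
    [0,0,0,0,14]
  ]
}}

```text
time: 25.02
position: [526.4, -23.3, 54.9]
eef_rot: [180.0, -0.0, 110.0]
force: [-2.5, 1.0, 0.2]
finger_gap: 19.5
```

```bash
python3 -c "
from h import *
rel()"
```

```text
t 25.025 yaw 109.98 d 40.2 leg lateral (tooly + right) 0.16 z 54.9 F along,toolY,z [ 1.8 -2.   0.2]
```

Request:
{"api": "play_rows", "payload": {
  "deltas": [
    [0.025,0,0,0,14],
    [0.015,0,0,0,14],
    [0,0,0,0,14]
  ]
}}

```text
time: 25.4
position: [526.0, -21.9, 55.0]
eef_rot: [180.0, 0.0, 110.0]
force: [-0.3, -0.4, 0.4]
finger_gap: 19.9
```

```bash
python3 - <<'E'
from h import *
rel()
m,im=shot('wrist','z')
cv2.imwrite('pics/z2.png',cv2.resize(im[60:300,220:440,::-1],None,fx=2.5,fy=2.5,interpolation=cv2.INTER_CUBIC))
E
```

```text
t 25.4 yaw 109.98 d 38.74 leg lateral (tooly + right) 0.28 z 54.99 F along,toolY,z [-0.3 -0.5  0.4]
```

View pics/z2.png

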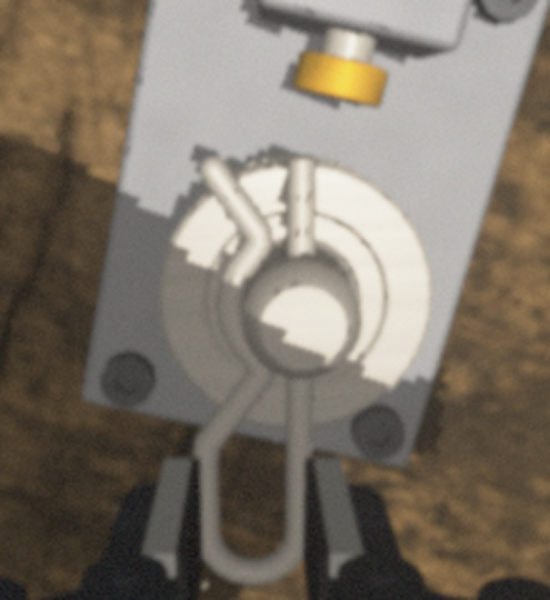

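Request:
{"api": "play_rows", "payload": {
  "deltas": [
    [0,0,0,0,26],
    [0,0,0,0,34],
    [0,0,0,0,40],
    [0,0,-0.2,0,40],
    [0,0,-0.4,0,40],
    [0,0,-0.6,0,40],
    [-0.5,0,-0.5,0,40],
    [-0.5,0,0,0,40]
  ]
}}

```text
time: 26.45
position: [540.5, -60.2, 124.6]
eef_rot: [179.9, 0.1, 110.0]
force: [-0.2, 0.8, -1.2]
finger_gap: 40.5
```

Request:
{"api": "play_rows", "payload": {
  "deltas": [
    [-0.3,0,0,0,40],
    [0,0,0,0,40],
    [0,0,0,0,40]
  ]
}}

```text
time: 26.82
position: [543.1, -70.3, 122.3]
eef_rot: [-180.0, -0.0, 110.0]
force: [0.2, -0.4, -1.1]
finger_gap: 40.1
```

```bash
python3 - <<'E'
from h import *
rel()
m,im=shot('wrist','A')
cv2.imwrite('pics/A2.png',cv2.resize(im[0:250,170:470,::-1],None,fx=2.6,fy=2.4,interpolation=cv2.INTER_CUBIC))
m,i2=shot('side','B')
cv2.imwrite('pics/B2.png',cv2.resize(i2[180:250,240:330,::-1],None,fx=8,fy=8,interpolation=cv2.INTER_CUBIC))
shot('top','C')
E
```

```text
t 26.825 yaw 109.97 d 90.08 leg lateral (tooly + right) -0.27 z 122.34 F along,toolY,z [-0.5  0.1 -1.1]
```

View pics/A2.png

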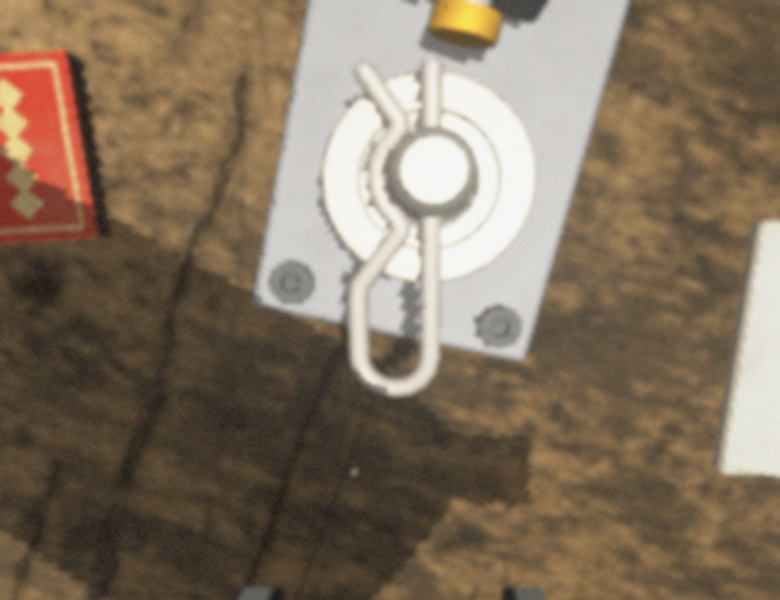

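View pics/B2.png

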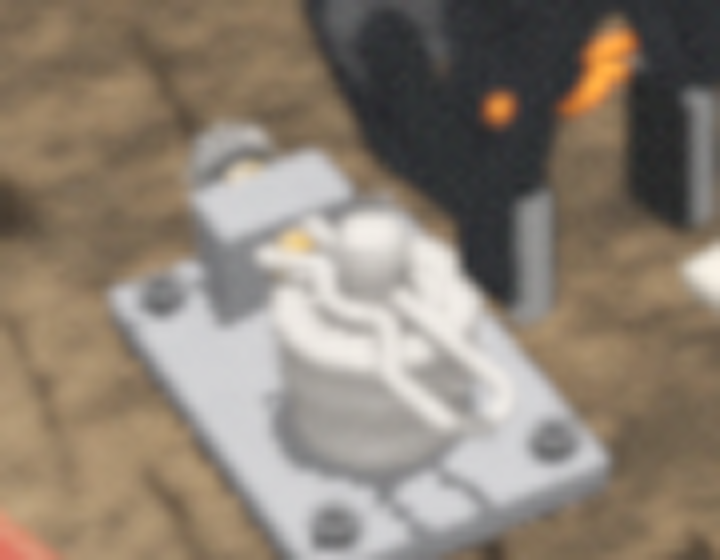

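View pics/C.png

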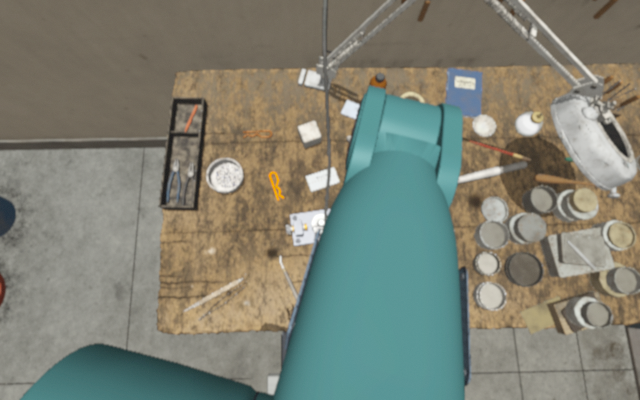

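```bash
python3 - <<'E'
from h import *
m=env.camera_model('wrist')
b=onz(m,(321.9,164.6),56);a=onz(m,(336.9,71.7),71)
t=onz(m,(170+431/2.6,60/2.4),56)
u=np.array([np.cos(np.radians(110)),np.sin(np.radians(110)),0]);print(a,'back->axis',(a-b)@u,'axis->tip',(t-a)@u)
print(env.sign_off())
E
```

```text
[521.71109483  16.94619109  71.        ] back->axis 55.8991807664289 axis->tip 26.580346174175485
the job is handed in; nothing more can be done
None
```

The roller is on the spindle, down on its shoulder, and the bare steel R-clip is through the cross-hole and home. I handed the job in at about 27 s of the 72 s allowed.

- **Roller:** Lowering it gave no side contact until it met the shoulder. There the tool stood 28.0 mm above its height at the bench grasp, which is the shoulder's height. The force reading swung from about −3 N to +12 N, and then I let go.
- **Clip:** I read the hole's direction from the side camera, about 70° to the right of straight towards the robot (bearing -70°). The leg's tip went in on the first probe with no push-back. The resistance along the leg peaked at about 2 N at the readings between steps. The clip then drew itself in, and all forces fell to about 0 at home.
- **Last pictures:** The straight leg comes out on the far side and the bent leg closes round the spindle, with the gripper clear of both. Other things showed no change where I could see them. In the last top view the arm hid the matchbox, the hammer and the two brass weights. The matchbox showed in the wrist picture, but I made no last check of the other three.
- **A check that disagreed slightly:** The final picture gave loop-back to axis 55.9 mm (57.5 expected) and axis to tip 26.6 mm (26 expected). That is within my roughly 2 mm camera error, so I trusted the force drop to zero.

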